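# Set the cut-to-length jig against its hidden stop and lock it

## Robot

A 7-joint arm with a two-finger parallel gripper is mounted at the origin on the work surface. World frame = base frame: x ahead of the robot, y to its left, z up, the work surface at z = 0. Lengths are in m, angles in degrees, forces in N, time in s.
With the tool pointing down it reaches from about 0.35 to 0.9 m from the base axis. Payload 8.1 kg.
Tool frame: the origin (TCP) lies midway between the tips of the shut fingers; the grasp point (between the pads) lies behind it (grip_depth is the z of the grasp point in the tool frame, in m); z points along the fingers, y is the line along which they close (so a half turn about z gives the same grasp; the last joint's range is limited). The gripper opens to 92 mm and grips with 3 to 60 N. Pads are 19 mm wide; open, the fingers measure 130 mm over their backs; the gripper's body (75 mm by 190 mm) begins 47 mm behind the grasp point.
Start: joints at [57.147, 24.895, 1.432, 90.138, -0.665, 64.973, -4.303], TCP at [0.283, -0.557, 0.194] pointing down, gripper open.
Joint ranges: [-149.89, 149.89], [-25.12, 119.58], [-72.63, 75.52], [4.76, 147.25], [-75.54, 255.54], [6.69, 114.76], [-157.13, 157.13]. Speed limits (degrees/s): [127.2, 127.2, 172.46, 172.46, 180, 180, 180].

## Interface

Orientations are given as [roll, pitch, yaw] about the fixed x, y, z axes, in that order (R = Rz(yaw) Ry(pitch) Rx(roll)).
In Python, from rig import state, camera, close_job, grip_depth gives the robot as it stands. The module is installed in compiled form; this text tells all that it offers.
- The arm moves only by the tool drive_tool, never from a script. Its argument "increments" is a list of rows, each a list of 7 numbers: the finger opening in m, from 0 to 0.0918, then the shift along the tool's x, y, z in m, then the turn, a rotation vector about the tool's x, y, z in rad. A call has 1 to 5 rows; each row is the pose to reach, as a shift and turn from the pose commanded when the call began, along the tool's axes at that moment; what a row does not reach only later rows make up. A row lasts 1/12 s, in which the tool goes at most 41.7 mm and 7.16 degrees, less where a joint would pass 70% of its speed; a pose out of reach is approached as far as the arm can. A call with a gripper value outside its range is refused whole. The fingers move at their own pace and stop on an object; "force" is the grip in N (left out, the last holds). Time passes only in rows, so rows that repeat a pose let the fingers close. It gives the time, the measured TCP pose, the force, the opening and the grip force at its end, in the units of the state.
- state(): the state, without advancing time (a new reading comes with each control period).
- camera(name): name is "side" or "top"; returns a dict with "image" (400x640x3 uint8, blue, green, red), "camera_matrix" (3x3 intrinsics, pixels), "rvec" (rotation vector, rad) and "tvec" (3), from world to camera coordinates, as OpenCV has them. Camera axes: x right, y down, z forward; pixel columns grow to the right and rows downward; lengths in m; the calibration is good to about 2 mm. A picture is of the moment at which its call begins. There is no depth.
- close_job(): hands the job in; it is judged then, once.
The state is a dict: "time_s": time; "joint_positions": joint angles; "joint_vel": joint speeds; "joint_efforts": joint torques, N m; "tool_pos": TCP position; "eef_rot": TCP orientation; "contact_force": force on the tool from outside, world axes, zero at the start; "ft_torque": the same for the moment, N m; "grip_width": opening from 0.0 (shut) to 1.0 (fully open); "gripper_force": force on a finger pad.
Only numpy, scipy, OpenCV 4.12 (cv2) and the standard library are available. Lean on these libraries where they do the work, as an engineer would, in place of code of your own. Each camera call takes 0.05 s, during which the arm holds its last target. There are 200 camera calls.

## Task

The carriage of the cut-to-length jig is gummed fast at the open end of its rail: push it along the rail by its post until it breaks free, then run it on into the housing until it bears firmly, but gently, on the rubber-faced stop hidden inside. Leave it resting against the stop, then swing the lock lever right over to its other side, and leave the other things on the bench where they are.

Things in the scene. Friction and masses are not known exactly. Their poses are not given: they have to be found in the camera images.
- jig: grey steel base plate of the jig, fixed to the bench, 120 x 350 x 12 mm. Origin: centre of its underside. Its y axis runs along the rail, the way the carriage must be pushed; its x axis is the way the lock lever must be swung; z up.
- carriage: aluminium block 80 mm (x) x 60 mm (y), its top 50 mm above the bench, riding on the rail; a steel tongue 24 mm wide and 12 mm thick (28 to 40 mm above the bench) reaches out of its +y face, its tip 110 mm ahead of the origin. Origin: below the middle of the block, level with the bench. Axes as jig. It slides along y only; 0.5 kg.
- post (a point): point in the push post, which stands on the carriage 12 mm behind its middle: an upright steel bar 24 mm (x) by 16 mm (y), from the block's top at 50 mm to 100 mm above the bench. The point lies in its axis, 80 mm above the bench. Axes as jig. Push it, or pinch it from above, fingers on either side of it in y, and push.
- slide (a joint): travel of the carriage along +y in m, 0 to 0.003 at the start. Something sticky holds it over its first 8 to 14 mm, so that it takes 13 to 16 N to drive it through there; then it comes free suddenly, and slides with about 2.5 N of friction and stays where it is left. The stop inside is set by the last user, and is met somewhere between 0.09 and 0.122.
- housing: aluminium cover 74 mm (x) x 110 mm (y), top 50 mm above the bench, fixed on the +y end of the plate, hiding the end stop. Origin: 12 mm above the bench, below its middle, on the rail's centre line.
- mouth (a point): centre of the housing's open -y end, 34 mm above the bench, where the tongue enters. The stop inside is a rubber-faced sprung pad that yields 1.5 N per mm: press the tongue on it with 5 to 9 N over and above the sliding friction; under 4 N is not firmly home, over 12 N shifts its setting. Let go, it pushes the carriage back a few mm until friction holds it, still in touch.
- lock_tip (a point): centre of the black ball (26 mm across) on the tip of the lock lever; the lever, a 10 mm rod 75 mm long, stands on a block on the housing's roof (70 mm (x) x 50 mm (y), top 75 mm above the bench), 130 mm from the jig's origin in +y, its pivot 72 mm above the bench, pivot axis along the jig's y.
- lock (a joint): angle of the lock lever in rad: near 0 it leans to the jig's -x (unlocked), at 1.0 it leans to +x (locked, end of its swing), upright at 0.5. It takes about 1 N at the ball and stays where it is left.
- file: half-round hand file lying flat, 300 mm long, black and red handle 27 mm thick; loose, to be left alone. Origin: centre of its underside or thereabouts
- bead_jar: amber glass jar, 52 mm across, 60 mm high; loose, to be left alone. Origin: centre of its underside or thereabouts
- bench_block: small wooden bench block 90 x 60 x 22 mm; loose, to be left alone. Origin: centre of its underside or thereabouts
- finding_tray: white four-part tray 100 x 70 x 22 mm; loose, to be left alone. Origin: centre of its underside or thereabouts
- tweezers: steel tweezers lying flat, 115 mm long; loose, to be left alone. Origin: centre of its underside or thereabouts
- sanding_stick: blue sanding stick 150 x 22 x 6 mm, lying flat; loose, to be left alone. Origin: centre of its underside or thereabouts
- tape_roll: roll of paper tape lying flat, 64 mm across, 18 mm high; loose, to be left alone. Origin: centre of its underside or thereabouts

How it is judged (in metres and radians):
On the way, in this order (a step that is already met when the one before it is completed fails the run):
1. the carriage has broken free and slid 40 mm along its rail (value of joint slide above 0.04 m), for 0.05 s.
2. the carriage's tongue is pressed on the stop inside the housing with at least 4 N (contact force between housing and carriage above 4 N), for 0.15 s.
3. the lock lever is swung over while the carriage still touches the stop (value of joint lock above 0.85 rad and contact force between housing and carriage above 0.3 N), for 0.2 s.
At the end, for the whole second after the job is handed in: The carriage rests, released and still, with its tongue in touch with the hidden stop (at least 0.3 N left between them), and the lock lever is over to its locked side (at least 0.85 of its 1.0 rad) (all of step 3 and value of joint slide above 0.08 m and velocity of joint slide between -0.01 and 0.01 m/s).
It fails at once if the stop is hit or pressed with more than 12 N (contact force between housing and carriage above 12 N).
It fails at once if one of the other things on the bench (file, jar, block, tray, tweezers, sanding stick, tape) is moved more than 30 mm (distance of any of file, bead_jar, bench_block, finding_tray, tweezers, sanding_stick, tape_roll from where it was at the start of the episode above 0.03 m).
It also fails if it takes over 54 s, if anything falls off the work surface, if the arm or the gripper's body presses on something with over 40 N, if the wrist force passes 120 N, or if a joint passes its speed limit or range.

## Working session

There is one attempt and no reset: what is moved stays moved. The work goes in short steps, Python scripts to look and compute and a tool call to move; the robot and the scene stay as the last step left them, time stands still between calls to the robot, and variables do not carry over. Pictures are saved under pics/ and viewed, at most 10 in all, crops included, and the job is handed in when it is done.

Besides the shell and the picture viewer there is one more tool, called by a JSON object that holds its "api" and its "payload", one argument or row to a line. drive_tool: Moves the arm, as the interface text tells. Its arguments: {"type":"object","properties":{"increments":{"type":"array"},"force":{"type":"number"}},"required":["increments"]}

```bash
mkdir -p pics; python3 - <<'E'
from rig import state,camera,grip_depth
import cv2,numpy as np
s=state();print(s,grip_depth)
for n in("side","top"):
    c=camera(n);cv2.imwrite(f"pics/{n}0.png",c["image"]);R=cv2.Rodrigues(c["rvec"])[0];print(n,c["camera_matrix"].tolist(),(-R.T@np.ravel(c["tvec"])).round(3),R.round(2).tolist())
E
```

```text
{'time_s': 0.0, 'joint_positions': array([57.14677126, 24.93711603,  1.4282289 , 90.1908172 , -0.66377411,
       64.9729622 , -4.30276215]), 'joint_vel': array([ 0.05195523, -0.14210684, -0.07283177, -0.07345402, -0.02020401,
        0.07079892,  0.04884515]), 'joint_efforts': array([ 4.15166223e-04, -6.67846084e+01,  9.85057130e-01, -3.14465296e+01,
       -6.04753057e-02,  4.27887007e-02,  1.10309454e-04]), 'tool_pos': array([ 0.28319713, -0.55650554,  0.19342571]), 'eef_rot': array([-1.79907739e+02,  8.07397574e-03,  2.69735588e+01]), 'contact_force': array([-0.79908801, -0.09700807,  0.06991764]), 'ft_torque': array([ 0.02731609, -0.00773375, -0.00202893]), 'gripper_force': 0.0, 'grip_width': 1.0006821638408656} -0.0188
side [[472.45550827930606, 0.0, 320.08550920761127], [0.0, 472.45550827930606, 193.39894305487292], [0.0, 0.0, 1.0]] [0.2   0.935 0.867] [[-0.94, -0.35, -0.01], [-0.21, 0.56, -0.8], [0.29, -0.75, -0.6]]
top [[373.46467792802326, 0.0, 319.1944099844362], [0.0, 373.46467792802326, 199.70198997703721], [0.0, 0.0, 1.0]] [ 0.48  -0.049  0.852] [[0.01, -1.0, -0.0], [-1.0, -0.01, -0.07], [0.07, 0.01, -1.0]]
```

View pics/side0.png

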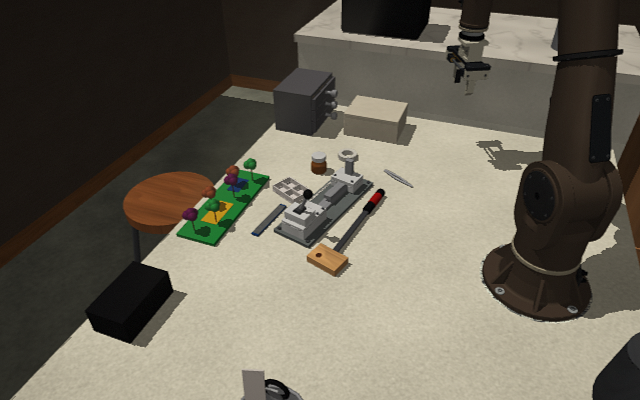

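View pics/top0.png

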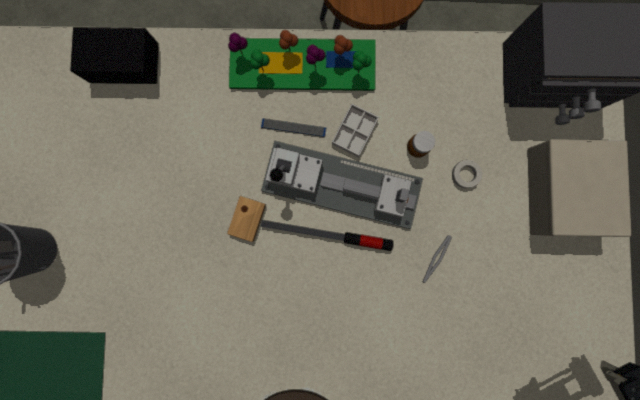

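The top view shows the jig from (270,145) to (420,225): housing at left with the black ball near (277,175), carriage at right with its post near (403,196). The side view shows the same jig at (320,205). I'll zoom both for corners.

```bash
python3 - <<'E'
import cv2,numpy as np
t=cv2.imread("pics/top0.png")[130:250,225:435];s=cv2.imread("pics/side0.png")[140:260,265:395]
a=cv2.resize(t,None,fx=3.8,fy=3.8,interpolation=cv2.INTER_CUBIC);cv2.imwrite("pics/tz.png",cv2.convertScaleAbs(a,alpha=1.5))
a=cv2.resize(s,None,fx=5,fy=5,interpolation=cv2.INTER_CUBIC);cv2.imwrite("pics/sz.png",cv2.convertScaleAbs(a,alpha=1.4))
E
```

```text
(no output)
```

View pics/tz.png

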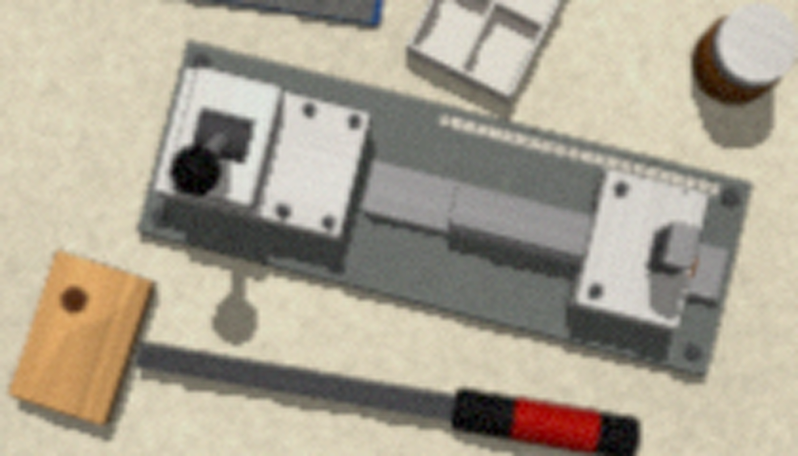

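View pics/sz.png

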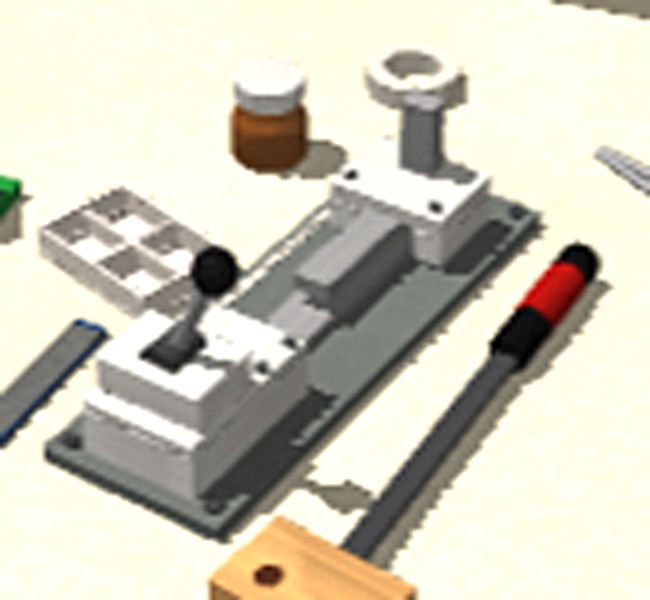

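Top zoom: plate corners at (190,42), (750,182), (705,380), (140,235), post top at about (680,243), ball at (197,170). Side zoom: post top at (425,100), ball at (213,271), with the tape roll behind the post and the jar and tray on the +x side.

```bash
cat > h.py <<'E'
import cv2,numpy as np
from rig import state,camera
def ray(c,uv):
    R=cv2.Rodrigues(c["rvec"])[0];o=-R.T@np.ravel(c["tvec"])
    p=cv2.undistortPoints(np.array([[uv]],float),c["camera_matrix"],None)[0,0]
    return o,R.T@np.array([p[0],p[1],1.])
def onz(c,uv,z):
    o,d=ray(c,uv);return o+d*(z-o[2])/d[2]
def tri(c1,u1,c2,u2):
    o1,d1=ray(c1,u1);o2,d2=ray(c2,u2)
    t=np.linalg.lstsq(np.c_[d1,-d2],o2-o1,rcond=None)[0]
    a=o1+d1*t[0];b=o2+d2*t[1];return (a+b)/2,np.linalg.norm(a-b)
E
python3 - <<'E'
from h import *
T=camera("top");S=camera("side")
zt=lambda u,v:(225+(u+.5)/3.8-.5,130+(v+.5)/3.8-.5); zs=lambda u,v:(265+(u+.5)/5-.5,140+(v+.5)/5-.5)
P=np.array([onz(T,zt(*q),.012) for q in((190,42),(750,182),(705,380),(140,235))])
c=P.mean(0);y=(P[0]+P[3]-P[1]-P[2])[:2];y/=np.linalg.norm(y);x=np.array([y[1],-y[0]])
print(P.round(3).tolist(),"sides",[np.linalg.norm(P[i]-P[i-1]).round(3) for i in range(4)],"yaw",np.degrees(np.arctan2(-y[0],y[1])),"c",c)
L=lambda p:((p[:2]-c[:2])@x,(p[:2]-c[:2])@y)
print("posttop",onz(T,zt(680,243),.1),L(onz(T,zt(680,243),.1)))
b,e=tri(T,zt(197,170),S,zs(213,271));print("ball",b,e,L(b))
b,e=tri(T,zt(680,243),S,zs(424,100));print("post tri",b,e,L(b))
p=[onz(T,zt(*q),.05) for q in((607,168),(707,190),(672,325),(575,303))];print("carr",np.mean(p,0),L(np.mean(p,0)))
for n,q,z in(("tray",(510,105),.022),("file",(640,450),.027),("file2",(150,345),.005),("blk",(150,285),.022),("jar",(755,40),.06),("tape",(465*3.8-225*3.8,175*3.8-130*3.8),.018)):
    p=onz(T,zt(*q),z);print(n,p.round(3),np.round(L(p),3))
E
```

```text
[[0.674, 0.059, 0.012], [0.594, -0.276, 0.012], [0.476, -0.249, 0.012], [0.557, 0.086, 0.012]] sides [np.float64(0.12), np.float64(0.345), np.float64(0.121), np.float64(0.345)] yaw -13.478173904258043 c [ 0.57518218 -0.09510629  0.012     ]
posttop [ 0.54886977 -0.21529232  0.1       ] (np.float64(0.0024246146655265907), np.float64(-0.12300872503080248))
ball [0.57866652 0.03757139 0.14007345] 0.00016749758619823203 (np.float64(-0.027535462904222), np.float64(0.12983568576685753))
post tri [ 0.54708196 -0.21599681  0.09912406] 0.0038706169101459425 (np.float64(0.0008502501870661476), np.float64(-0.1241105076346678))
carr [ 0.55123117 -0.2038412   0.05      ] (np.float64(0.002052017137594283), np.float64(-0.1113225954407729))
tray [ 0.636 -0.132  0.022] [ 0.068 -0.022]
file [ 0.435 -0.208  0.027] [-0.11  -0.143]
file2 [0.492 0.08  0.005] [-0.122  0.151]
blk [0.527 0.078 0.022] [-0.087  0.157]
jar [ 0.668 -0.267  0.06 ] [ 0.131 -0.145]
tape [ 0.601 -0.37   0.018] [ 0.089 -0.262]
```

Checks agree: the plate measures 345 x 120 mm, the post is on the centreline with its top at 99 mm, and the ball lies 130 mm along the jig. Jig yaw is −13.5°. I'm setting out.

{"api": "drive_tool", "payload": {
  "increments": [
    [0.0918,0.035,-0.0165,0,0,0,0.118],
    [0.0918,0.07,-0.033,0,0,0,0.236],
    [0.0918,0.105,-0.0495,0,0,0,0.354],
    [0.0918,0.14,-0.066,0,0,0,0.472],
    [0.0918,0.176,-0.0828,0,0,0,0.59]
  ]
}}

```text
time_s: 0.62
tool_pos: [0.4032, -0.4021, 0.1942]
eef_rot: [-180.0, 0.0, -7.2]
contact_force: [0.8, -1.0, 0.1]
grip_width: 1.0
gripper_force: 0.0
```

{"api": "drive_tool", "payload": {
  "increments": [
    [0.0918,0.02,-0.0325,0,0,0,0.03],
    [0.0918,0.039,-0.065,0,0,0,0.06],
    [0.0918,0.059,-0.0976,0,0,0,0.09],
    [0.0918,0.0785,-0.13,0,0,0,0.117],
    [0.0918,0.0981,-0.1626,0,0,0,0.117]
  ]
}}

```text
time_s: 1.03
tool_pos: [0.5201, -0.252, 0.1943]
eef_rot: [180.0, -0.0, -13.6]
contact_force: [1.5, -0.7, -0.3]
grip_width: 0.999
gripper_force: 0.0
```

{"api": "drive_tool", "payload": {
  "increments": [
    [0.0918,0.01,-0.022,0.02,0,0,0],
    [0.0918,0.0196,-0.0432,0.04,0,0,0],
    [0.0918,0.0196,-0.0432,0.06,0,0,0],
    [0.0918,0.0196,-0.0432,0.06,0,0,0]
  ]
}}

```text
time_s: 1.37
tool_pos: [0.5469, -0.2136, 0.1303]
eef_rot: [-179.9, 0.4, -13.3]
contact_force: [-1.7, 0.3, -0.7]
grip_width: 1.006
gripper_force: 0.0
```

```bash
python3 - <<'E'
from h import *
s=state();print({k:s[k] for k in("time_s","tool_pos","eef_rot","contact_force","joint_positions")})
t=camera("top")["image"][120:260,320:480];s=camera("side")["image"][90:230,280:420]
f=lambda a:cv2.convertScaleAbs(cv2.resize(a,None,fx=2.8,fy=2.8,interpolation=cv2.INTER_CUBIC),alpha=1.5)
t,s=f(t)[:392],f(s)[:392,:350];cv2.imwrite("pics/near.png",np.hstack([t[:,:448],s]))
E
```

```text
{'time_s': 1.3667, 'tool_pos': array([ 0.54689623, -0.2135583 ,  0.13030219]), 'eef_rot': array([-179.94986392,    0.36343032,  -13.30965169]), 'contact_force': array([-1.71269824,  0.34343409, -0.7326125 ]), 'joint_positions': array([ 14.98217024,  25.01225052,   1.61153833,  99.85090372,
        -0.86318807,  55.51421968, -86.37395964])}
```

View pics/near.png

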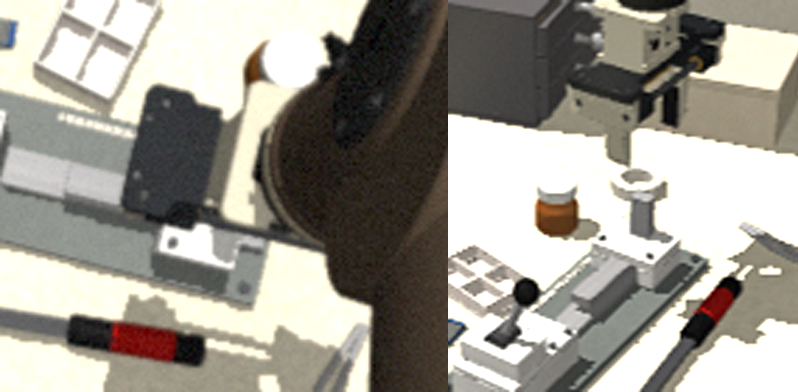

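Near view: the open gripper hovers over the carriage with no visible contact and the post at (640,215) in the right panel. I'll go down and pinch.

{"api": "drive_tool", "payload": {
  "increments": [
    [0.0918,0,0,0.025,0,0,0],
    [0.0918,0,0,0.05,0,0,0],
    [0.0918,0,0,0.07,0,0,0],
    [0.0918,0,0,0.07,0,0,0],
    [0.0918,0,0,0.07,0,0,0]
  ]
}}

```text
time_s: 1.88
tool_pos: [0.5481, -0.2175, 0.0651]
eef_rot: [180.0, 0.0, -13.6]
contact_force: [0.6, 0.5, 0.7]
grip_width: 1.001
gripper_force: 0.0
```

{"api": "drive_tool", "payload": {
  "increments": [
    [0.01,0,0,0,0,0,0],
    [0.01,0,0,0,0,0,0],
    [0.01,0,0,0,0,0,0],
    [0.01,0,0,0,0,0,0],
    [0.01,0,0,0,0,0,0]
  ],
  "force": 30
}}

```text
time_s: 2.3
tool_pos: [0.5489, -0.2164, 0.065]
eef_rot: [180.0, -0.1, -13.5]
contact_force: [0.2, -0.4, -0.6]
grip_width: 0.685
gripper_force: 0.0
```

{"api": "drive_tool", "payload": {
  "increments": [
    [0.01,0,0,0,0,0,0],
    [0.01,0,0,0,0,0,0],
    [0.01,0,0,0,0,0,0],
    [0.01,0,0,0,0,0,0],
    [0.01,0,0,0,0,0,0]
  ]
}}

```text
time_s: 2.72
tool_pos: [0.5485, -0.2163, 0.0642]
eef_rot: [180.0, 0.0, -13.5]
contact_force: [0.4, 0.6, 0.5]
grip_width: 0.322
gripper_force: 0.0
```

{"api": "drive_tool", "payload": {
  "increments": [
    [0.01,0,0,0,0,0,0],
    [0.01,0,0,0,0,0,0],
    [0.01,0,0,0,0,0,0],
    [0.01,0,0,0,0,0,0],
    [0.01,0,0,0,0,0,0]
  ]
}}

```text
time_s: 3.13
tool_pos: [0.5484, -0.2166, 0.0642]
eef_rot: [180.0, 0.0, -13.5]
contact_force: [-0.8, -1.4, -0.7]
grip_width: 0.161
gripper_force: 30.0
```

Gripped at about 15 mm. Now pushing along tool −y.

{"api": "drive_tool", "payload": {
  "increments": [
    [0.01,0,-0.001,0,0,0,0],
    [0.01,0,-0.002,0,0,0,0],
    [0.01,0,-0.003,0,0,0,0],
    [0.01,0,-0.004,0,0,0,0],
    [0.01,0,-0.005,0,0,0,0]
  ]
}}

```text
time_s: 3.55
tool_pos: [0.5487, -0.2152, 0.0642]
eef_rot: [179.8, -0.0, -13.7]
contact_force: [-1.2, -11.1, -2.1]
grip_width: 0.165
gripper_force: 30.0
```

{"api": "drive_tool", "payload": {
  "increments": [
    [0.01,0,-0.001,0,0,0,0],
    [0.01,0,-0.002,0,0,0,0],
    [0.01,0,-0.003,0,0,0,0],
    [0.01,0,-0.004,0,0,0,0],
    [0.01,0,-0.005,0,0,0,0]
  ]
}}

```text
time_s: 3.97
tool_pos: [0.5499, -0.2102, 0.0642]
eef_rot: [179.8, -0.0, -13.7]
contact_force: [-1.9, -10.6, -2.1]
grip_width: 0.165
gripper_force: 30.0
```

{"api": "drive_tool", "payload": {
  "increments": [
    [0.01,0,-0.001,0,0,0,0],
    [0.01,0,-0.002,0,0,0,0],
    [0.01,0,-0.003,0,0,0,0],
    [0.01,0,-0.004,0,0,0,0],
    [0.01,0,-0.005,0,0,0,0]
  ]
}}

```text
time_s: 4.38
tool_pos: [0.5521, -0.2014, 0.0642]
eef_rot: [-180.0, 0.0, -13.5]
contact_force: [-0.4, -2.3, -1.2]
grip_width: 0.165
gripper_force: 30.0
```

Broke free cleanly at about 15 mm. Running on to roughly 75 mm, short of the earliest stop position.

{"api": "drive_tool", "payload": {
  "increments": [
    [0.01,0,-0.004,0,0,0,0],
    [0.01,0,-0.008,0,0,0,0],
    [0.01,0,-0.012,0,0,0,0],
    [0.01,0,-0.016,0,0,0,0],
    [0.01,0,-0.02,0,0,0,0]
  ]
}}

```text
time_s: 4.8
tool_pos: [0.5568, -0.1816, 0.0642]
eef_rot: [-180.0, 0.0, -13.5]
contact_force: [0.3, -2.9, -2.3]
grip_width: 0.162
gripper_force: 30.0
```

{"api": "drive_tool", "payload": {
  "increments": [
    [0.01,0,-0.004,0,0,0,0],
    [0.01,0,-0.008,0,0,0,0],
    [0.01,0,-0.012,0,0,0,0],
    [0.01,0,-0.016,0,0,0,0],
    [0.01,0,-0.02,0,0,0,0]
  ]
}}

```text
time_s: 5.22
tool_pos: [0.5615, -0.1624, 0.0642]
eef_rot: [180.0, -0.0, -13.5]
contact_force: [0.5, -3.0, -3.6]
grip_width: 0.164
gripper_force: 30.0
```

{"api": "drive_tool", "payload": {
  "increments": [
    [0.01,0,-0.004,0,0,0,0],
    [0.01,0,-0.008,0,0,0,0],
    [0.01,0,-0.012,0,0,0,0],
    [0.01,0,-0.016,0,0,0,0],
    [0.01,0,-0.02,0,0,0,0]
  ]
}}

```text
time_s: 5.63
tool_pos: [0.5661, -0.143, 0.0642]
eef_rot: [180.0, -0.0, -13.5]
contact_force: [1.0, -2.9, -4.0]
grip_width: 0.163
gripper_force: 30.0
```

{"api": "drive_tool", "payload": {
  "increments": [
    [0.01,0,-0.001,0,0,0,0],
    [0.01,0,-0.002,0,0,0,0],
    [0.01,0,-0.003,0,0,0,0],
    [0.01,0,-0.004,0,0,0,0],
    [0.01,0,-0.005,0,0,0,0]
  ]
}}

```text
time_s: 6.05
tool_pos: [0.5671, -0.1387, 0.0642]
eef_rot: [180.0, 0.0, -13.5]
contact_force: [0.0, -2.4, -4.1]
grip_width: 0.164
gripper_force: 30.0
```

{"api": "drive_tool", "payload": {
  "increments": [
    [0.01,0,-0.0016,0,0,0,0],
    [0.01,0,-0.0032,0,0,0,0],
    [0.01,0,-0.0048,0,0,0,0],
    [0.01,0,-0.0064,0,0,0,0],
    [0.01,0,-0.008,0,0,0,0]
  ]
}}

```text
time_s: 6.47
tool_pos: [0.5691, -0.1305, 0.0642]
eef_rot: [-180.0, -0.0, -13.5]
contact_force: [2.1, -3.3, -5.4]
grip_width: 0.166
gripper_force: 30.0
```

{"api": "drive_tool", "payload": {
  "increments": [
    [0.01,0,-0.001,0,0,0,0],
    [0.01,0,-0.002,0,0,0,0],
    [0.01,0,-0.003,0,0,0,0],
    [0.01,0,-0.004,0,0,0,0],
    [0.01,0,-0.004,0,0,0,0]
  ]
}}

```text
time_s: 6.88
tool_pos: [0.5701, -0.1265, 0.0642]
eef_rot: [-180.0, 0.0, -13.5]
contact_force: [2.2, -1.1, -4.8]
grip_width: 0.165
gripper_force: 30.0
```

{"api": "drive_tool", "payload": {
  "increments": [
    [0.01,0,-0.001,0,0,0,0],
    [0.01,0,-0.002,0,0,0,0],
    [0.01,0,-0.003,0,0,0,0],
    [0.01,0,-0.004,0,0,0,0],
    [0.01,0,-0.004,0,0,0,0]
  ]
}}

```text
time_s: 7.3
tool_pos: [0.571, -0.1226, 0.0642]
eef_rot: [-180.0, -0.0, -13.5]
contact_force: [2.4, -2.3, -5.4]
grip_width: 0.162
gripper_force: 30.0
```

{"api": "drive_tool", "payload": {
  "increments": [
    [0.01,0,-0.001,0,0,0,0],
    [0.01,0,-0.002,0,0,0,0],
    [0.01,0,-0.003,0,0,0,0],
    [0.01,0,-0.004,0,0,0,0],
    [0.01,0,-0.004,0,0,0,0]
  ]
}}

```text
time_s: 7.72
tool_pos: [0.5717, -0.1198, 0.0642]
eef_rot: [179.9, 0.0, -13.5]
contact_force: [1.9, -5.7, -5.9]
grip_width: 0.164
gripper_force: 30.0
```

Contact: the force is rising and the advance lags. Pressing on in small steps.

{"api": "drive_tool", "payload": {
  "increments": [
    [0.01,0,-0.001,0,0,0,0],
    [0.01,0,-0.002,0,0,0,0],
    [0.01,0,-0.002,0,0,0,0],
    [0.01,0,-0.002,0,0,0,0],
    [0.01,0,-0.002,0,0,0,0]
  ]
}}

```text
time_s: 8.13
tool_pos: [0.572, -0.1186, 0.0642]
eef_rot: [179.9, 0.0, -13.6]
contact_force: [1.6, -7.6, -5.7]
grip_width: 0.164
gripper_force: 30.0
```

{"api": "drive_tool", "payload": {
  "increments": [
    [0.01,0,-0.001,0,0,0,0],
    [0.01,0,-0.002,0,0,0,0],
    [0.01,0,-0.002,0,0,0,0],
    [0.01,0,-0.002,0,0,0,0],
    [0.01,0,-0.002,0,0,0,0]
  ]
}}

```text
time_s: 8.55
tool_pos: [0.5723, -0.1173, 0.0642]
eef_rot: [179.9, 0.0, -13.6]
contact_force: [-0.1, -8.7, -5.4]
grip_width: 0.162
gripper_force: 30.0
```

{"api": "drive_tool", "payload": {
  "increments": [
    [0.01,0,-0.0007,0,0,0,0],
    [0.01,0,-0.0007,0,0,0,0],
    [0.01,0,-0.0007,0,0,0,0],
    [0.01,0,-0.0007,0,0,0,0],
    [0.01,0,-0.0007,0,0,0,0]
  ]
}}

```text
time_s: 8.97
tool_pos: [0.5723, -0.117, 0.0642]
eef_rot: [179.9, 0.0, -13.6]
contact_force: [0.2, -8.9, -5.4]
grip_width: 0.167
gripper_force: 30.0
```

About 6–7 N net on the stop. Releasing gently, then lifting.

{"api": "drive_tool", "payload": {
  "increments": [
    [0.022,0,0,0,0,0,0],
    [0.03,0,0,0,0,0,0],
    [0.045,0,0,0,0,0,0],
    [0.045,0,0,0,0,0,0],
    [0.045,0,0,0,0,0,0]
  ]
}}

```text
time_s: 9.38
tool_pos: [0.5731, -0.1135, 0.0645]
eef_rot: [-180.0, -0.0, -13.5]
contact_force: [-0.8, 1.0, -0.2]
grip_width: 0.46
gripper_force: 0.0
```

{"api": "drive_tool", "payload": {
  "increments": [
    [0.045,0,0,0,0,0,0],
    [0.045,0,0,-0.01,0,0,0],
    [0.045,0,0,-0.03,0,0,0],
    [0.045,0,0,-0.06,0,0,0],
    [0.045,0,0,-0.095,0,0,0]
  ]
}}

```text
time_s: 9.8
tool_pos: [0.5717, -0.1141, 0.1597]
eef_rot: [180.0, 0.2, -13.5]
contact_force: [-0.2, -0.2, 0.3]
grip_width: 0.49
gripper_force: 0.0
```

{"api": "drive_tool", "payload": {
  "increments": [
    [0.0,-0.016,-0.03,-0.02,0,0,0],
    [0.0,-0.032,-0.06,-0.02,0,0,0],
    [0.0,-0.049,-0.09,-0.02,0,0,0],
    [0.0,-0.065,-0.12,-0.02,0,0,0],
    [0.0,-0.082,-0.149,-0.02,0,0,0]
  ]
}}

```text
time_s: 10.22
tool_pos: [0.5276, 0.0512, 0.1804]
eef_rot: [-180.0, -0.1, -13.5]
contact_force: [1.3, 1.3, 0.4]
grip_width: 0.177
gripper_force: 0.0
```

{"api": "drive_tool", "payload": {
  "increments": [
    [0.0,0,0,0,0,0,0],
    [0.0,0,0,0.025,0,0,0],
    [0.0,0,0,0.052,0,0,0],
    [0.0,0,0,0.052,0,0,0],
    [0.0,0,0,0.052,0,0,0]
  ]
}}

```text
time_s: 10.63
tool_pos: [0.5272, 0.0493, 0.1271]
eef_rot: [179.9, 0.1, -13.5]
contact_force: [0.1, 0.1, 0.8]
grip_width: 0.004
gripper_force: 0.0
```

```bash
python3 - <<'E'
from h import *
t=camera("top")["image"][120:260,220:380];s=camera("side")["image"][90:230,270:395]
f=lambda a:cv2.convertScaleAbs(cv2.resize(a,None,fx=2.8,fy=2.8,interpolation=cv2.INTER_CUBIC),alpha=1.5)
cv2.imwrite("pics/near2.png",np.hstack([f(t),f(s)]))
E
```

```text
(no output)
```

View pics/near2.png

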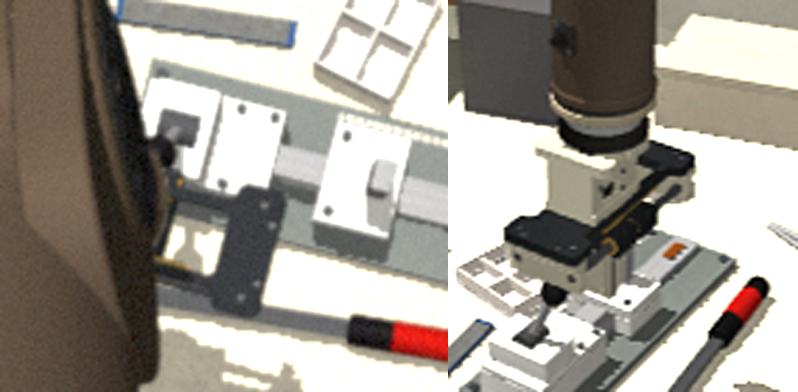

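The fingers stand beside the ball, at (165,150) in the left panel, on the −x side. The carriage has visibly run in. Swinging the lever over.

{"api": "drive_tool", "payload": {
  "increments": [
    [0.0,0.012,0,0,0,0,0],
    [0.0,0.022,0,0,0,0,0],
    [0.0,0.031,0,0,0,0,0],
    [0.0,0.04,0,0,0,0,0],
    [0.0,0.05,0,0,0,0,0]
  ]
}}

```text
time_s: 11.15
tool_pos: [0.5777, 0.0376, 0.1277]
eef_rot: [-180.0, -0.0, -13.5]
contact_force: [0.9, -0.1, 0.0]
grip_width: 0.004
gripper_force: 0.0
```

{"api": "drive_tool", "payload": {
  "increments": [
    [0.0,0.008,0,0,0,0,0],
    [0.0,0.016,0,0,0,0,0],
    [0.0,0.024,0,0,0,0,0],
    [0.0,0.032,0,0,0,0,0],
    [0.0,0.038,0,0,0,0,0]
  ]
}}

```text
time_s: 11.57
tool_pos: [0.6145, 0.0287, 0.1271]
eef_rot: [180.0, -0.0, -13.5]
contact_force: [0.5, -0.0, -0.2]
grip_width: 0.005
gripper_force: 0.0
```

{"api": "drive_tool", "payload": {
  "increments": [
    [0.0,0.002,0,0,0,0,0],
    [0.0,0.004,0,0,0,0,0],
    [0.0,0.006,0,0,0,0,0],
    [0.0,0.006,0,0,0,0,0],
    [0.0,0.006,0,0,0,0,0]
  ]
}}

```text
time_s: 11.98
tool_pos: [0.6192, 0.0277, 0.1272]
eef_rot: [180.0, 0.0, -13.5]
contact_force: [-0.6, 0.5, -0.4]
grip_width: 0.004
gripper_force: 0.0
```

{"api": "drive_tool", "payload": {
  "increments": [
    [0.0,0.001,0,0,0,0,0],
    [0.0,0.002,0,0,0,0,0],
    [0.0,0.003,0,0,0,0,0],
    [0.0,0.004,0,0,0,0,0],
    [0.0,0.004,0,0,0,0,0]
  ]
}}

```text
time_s: 12.4
tool_pos: [0.6235, 0.0266, 0.1272]
eef_rot: [180.0, -0.0, -13.5]
contact_force: [0.8, 0.6, -0.8]
grip_width: 0.005
gripper_force: 0.0
```

{"api": "drive_tool", "payload": {
  "increments": [
    [0.0,0.001,0,0,0,0,0],
    [0.0,0.002,0,0,0,0,0],
    [0.0,0.003,0,0,0,0,0],
    [0.0,0.003,0,0,0,0,0],
    [0.0,0.003,0,0,0,0,0]
  ]
}}

```text
time_s: 12.82
tool_pos: [0.6263, 0.0259, 0.1272]
eef_rot: [180.0, -0.0, -13.5]
contact_force: [0.9, -0.0, -0.1]
grip_width: 0.003
gripper_force: 0.0
```

```bash
python3 - <<'E'
from h import *
t=camera("top")["image"][120:260,220:360];s=camera("side")["image"][130:250,270:390]
f=lambda a,k:cv2.convertScaleAbs(cv2.resize(a,None,fx=k,fy=k,interpolation=cv2.INTER_CUBIC),alpha=1.5)
cv2.imwrite("pics/near3.png",np.hstack([f(t,3)[:400,:380],f(s,3.5)[:400]]))
E
```

```text
(no output)
```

View pics/near3.png

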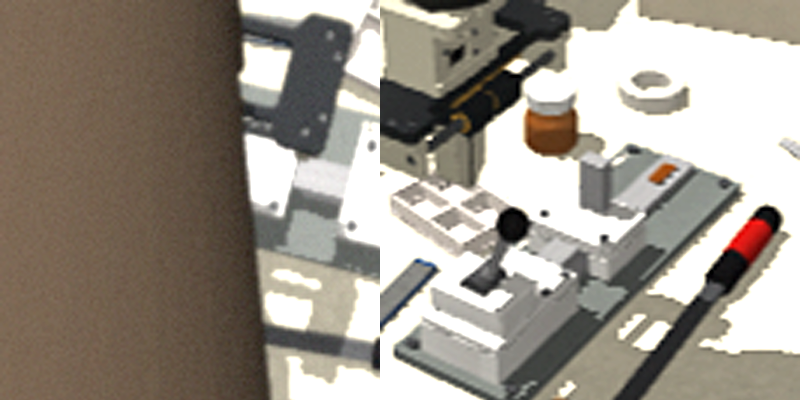

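The lever did not move: in the right panel the ball, at (513,224), still leans −x and the fingers have gone past. I'll check where the fingers actually project against the ball.

```bash
python3 - <<'E'
from h import *
s=state();p=s["tool_pos"];print(p,s["eef_rot"])
for n in("side","top"):
    c=camera(n);q=cv2.projectPoints(np.array([p,p+[0,0,.066],[.5787,.0376,.14]]),c["rvec"],c["tvec"],c["camera_matrix"],None)[0][:,0];print(n,q.round(1).tolist(), ((q-[270,130])*3.5).round().tolist())
    if n=="side":
        a=c["image"][100:250,240:400];cv2.imwrite("pics/n4.png",cv2.convertScaleAbs(cv2.resize(a,None,fx=4,fy=4),alpha=1.5))
        m=(c["image"].max(2)<28).astype(np.uint8);m[:185]=0;m[215:]=0;m[:,:285]=0;m[:,325:]=0
        print("ball px",cv2.connectedComponentsWithStats(m)[2:])
E
```

```text
[0.62620003 0.02597074 0.12721015] [ 1.79998541e+02  2.00955033e-03 -1.35045100e+01]
side [[292.2, 191.5], [291.1, 170.7], [307.2, 193.8]] [[78.0, 215.0], [74.0, 142.0], [130.0, 223.0]]
ball px (array([[     0,      0,    640,    400, 255934],
       [   304,    190,      8,      9,     61],
       [   304,    207,      2,      2,      2],
       [   294,    210,      1,      1,      1],
       [   302,    211,      1,      1,      1],
       [   317,    213,      1,      1,      1]], dtype=int32), array([[319.50316879, 199.50112138],
       [307.44262295, 193.95081967],
       [304.5       , 207.5       ],
       [294.        , 210.        ],
       [302.        , 211.        ],
       [317.        , 213.        ]]))
top [[283.7, 151.4], [280.1, 144.0], [276.5, 174.4]] [[48.0, 75.0], [35.0, 49.0], [23.0, 155.0]]
```

View pics/n4.png

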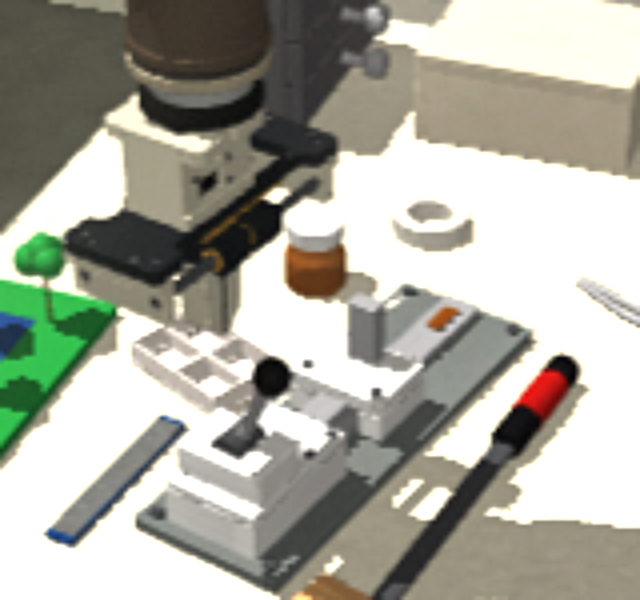

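```bash
python3 - <<'E'
from h import *
c=camera("side")["image"][150:210,265:325]
a=cv2.resize(c,None,fx=9,fy=9,interpolation=cv2.INTER_NEAREST)
cv2.circle(a,(int(27.7*9),int(42*9)),5,(0,0,255),2)
cv2.imwrite("pics/n5.png",a)
E
```

```text
(no output)
```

View pics/n5.png

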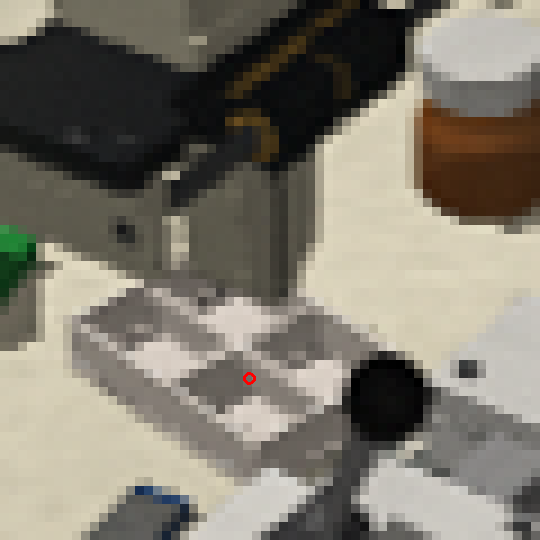

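The drawn fingers end about 28 mm above the nominal TCP, at (265,300) against the projected (250,378), so they cleared the ball. I'll go back and pass about 26 mm lower; the body at +66 mm still clears the ball top at 0.160.

{"api": "drive_tool", "payload": {
  "increments": [
    [0.0,0,0,-0.025,0,0,0],
    [0.0,-0.03,0,-0.025,0,0,0],
    [0.0,-0.06,0,-0.025,0,0,0],
    [0.0,-0.09,0,-0.025,0,0,0],
    [0.0,-0.105,0,-0.025,0,0,0]
  ]
}}

```text
time_s: 13.48
tool_pos: [0.5208, 0.0513, 0.1522]
eef_rot: [180.0, 0.1, -13.4]
contact_force: [-0.3, 0.5, -0.4]
grip_width: 0.006
gripper_force: 0.0
```

{"api": "drive_tool", "payload": {
  "increments": [
    [0.0,0,0,0.025,0,0,0],
    [0.0,0,0,0.051,0,0,0],
    [0.0,0,0,0.051,0,0,0],
    [0.0,0.015,0,0.051,0,0,0],
    [0.0,0.025,0,0.051,0,0,0]
  ]
}}

```text
time_s: 13.9
tool_pos: [0.5493, 0.0445, 0.1019]
eef_rot: [180.0, -0.0, -13.5]
contact_force: [1.6, -0.0, 1.1]
grip_width: 0.007
gripper_force: 0.0
```

{"api": "drive_tool", "payload": {
  "increments": [
    [0.0,0.008,0,0,0,0,0],
    [0.0,0.016,0,0,0,0,0],
    [0.0,0.024,0,0,0,0,0],
    [0.0,0.032,0,0,0,0,0],
    [0.0,0.04,0,0,0,0,0]
  ]
}}

```text
time_s: 14.32
tool_pos: [0.5881, 0.0352, 0.1014]
eef_rot: [-180.0, -0.0, -13.5]
contact_force: [-0.8, 0.3, 1.4]
grip_width: 0.009
gripper_force: 0.5
```

```bash
cat > ball.py <<'E'
from h import *
c=camera("side");print(state()["tool_pos"].round(4),state()["contact_force"].round(1))
m=(c["image"].max(2)<28).astype(np.uint8);m[:178]=0;m[212:]=0;m[:,:270]=0;m[:,325:]=0
n,_,st,ce=cv2.connectedComponentsWithStats(m)
for i in range(1,n):
    if st[i,4]>12:print(st[i],ce[i].round(1))
x=np.array([.972,-.233]);y=np.array([.233,.972])
for a in(.12,.5,.85,1.):
    p=np.r_[np.array([.5752,-.0951])+x*(.075*np.sin(a-.5)+.001)+y*.13,.072+.075*np.cos(a-.5)]
    print(a,cv2.projectPoints(p[None],c["rvec"],c["tvec"],c["camera_matrix"],None)[0].ravel().round(1))
E
python3 ball.py
```

```text
[0.5896 0.0346 0.1014] [2.1 0.9 0.5]
[275 178  29   8  75] [289.3 180.8]
[308 178   6   5  13] [310.5 179.6]
0.12 [306.9 193.2]
0.5 [298.1 188. ]
0.85 [290.3 186.2]
1.0 [287.2 186.4]
```

{"api": "drive_tool", "payload": {
  "increments": [
    [0.0,0.006,0,0,0,0,0],
    [0.0,0.012,0,0,0,0,0],
    [0.0,0.018,0,0,0,0,0],
    [0.0,0.024,0,0,0,0,0],
    [0.0,0.027,0,0,0,0,0]
  ]
}}

```text
time_s: 14.78
tool_pos: [0.6143, 0.0287, 0.101]
eef_rot: [180.0, 0.0, -13.5]
contact_force: [-1.4, -0.9, -0.5]
grip_width: 0.007
gripper_force: 0.5
```

{"api": "drive_tool", "payload": {
  "increments": [
    [0.0,0.001,0,0,0,0,0],
    [0.0,0.002,0,0,0,0,0],
    [0.0,0.003,0,0,0,0,0],
    [0.0,0.004,0,0,0,0,0],
    [0.0,0.004,0,0,0,0,0]
  ]
}}

```text
time_s: 15.2
tool_pos: [0.6175, 0.0281, 0.1013]
eef_rot: [180.0, -0.0, -13.5]
contact_force: [-0.9, -0.4, 0.0]
grip_width: 0.001
gripper_force: 0.4
```

```bash
python3 ball.py
```

```text
[0.6175 0.0281 0.1013] [ 0.2  0.3 -0.5]
[274 178  14   4  30] [280.9 178.8]
0.12 [306.9 193.2]
0.5 [298.1 188. ]
0.85 [290.3 186.2]
1.0 [287.2 186.4]
```

{"api": "drive_tool", "payload": {
  "increments": [
    [0.0,0.001,0,0,0,0,0],
    [0.0,0.002,0,0,0,0,0],
    [0.0,0.003,0,0,0,0,0],
    [0.0,0.004,0,0,0,0,0],
    [0.0,0.004,0,0,0,0,0]
  ]
}}

```text
time_s: 15.67
tool_pos: [0.621, 0.0272, 0.1011]
eef_rot: [180.0, 0.1, -13.5]
contact_force: [-2.8, 1.1, 1.1]
grip_width: 0.006
gripper_force: 1.4
```

{"api": "drive_tool", "payload": {
  "increments": [
    [0.0,0.001,0,0,0,0,0],
    [0.0,0.002,0,0,0,0,0],
    [0.0,0.003,0,0,0,0,0],
    [0.0,0.003,0,0,0,0,0],
    [0.0,0.003,0,0,0,0,0]
  ]
}}

```text
time_s: 16.08
tool_pos: [0.6214, 0.0272, 0.1009]
eef_rot: [180.0, 0.3, -13.5]
contact_force: [-11.8, 1.9, 6.0]
grip_width: 0.006
gripper_force: 5.9
```

Hard stop reached (about 12 N). Backing off and lifting clear for a look.

{"api": "drive_tool", "payload": {
  "increments": [
    [0.0,-0.01,0,0,0,0,0],
    [0.0,-0.03,0,0,0,0,0],
    [0.0,-0.06,0,-0.0,0,0,0],
    [0.0,-0.085,0,-0.02,0,0,0],
    [0.0,-0.11,0,-0.055,0,0,0]
  ]
}}

```text
time_s: 16.5
tool_pos: [0.515, 0.0516, 0.1529]
eef_rot: [179.9, 0.3, -13.5]
contact_force: [0.1, 0.7, 0.4]
grip_width: 0.004
gripper_force: 0.0
```

{"api": "drive_tool", "payload": {
  "increments": [
    [0.0,-0.03,0,-0.03,0,0,0],
    [0.0,-0.06,0,-0.06,0,0,0],
    [0.0,-0.06,0,-0.08,0,0,0],
    [0.0,-0.06,0,-0.08,0,0,0]
  ]
}}

```text
time_s: 16.83
tool_pos: [0.4616, 0.067, 0.2403]
eef_rot: [-179.8, -0.5, -13.4]
contact_force: [0.1, -0.2, 0.5]
grip_width: 0.003
gripper_force: 0.0
```

```bash
python3 ball.py; python3 - <<'E'
from h import *
t=camera("top")["image"][120:250,230:430];s=camera("side")["image"][130:260,265:395]
f=lambda a:cv2.convertScaleAbs(cv2.resize(a,None,fx=2.4,fy=2.4,interpolation=cv2.INTER_CUBIC),alpha=1.3)
cv2.imwrite("pics/fin.png",np.hstack([f(t),f(s)]))
E
```

```text
[0.4616 0.0665 0.2381] [ 0.1 -0.6 -0.2]
[284 182   8  10  61] [287.3 186.7]
0.12 [306.9 193.2]
0.5 [298.1 188. ]
0.85 [290.3 186.2]
1.0 [287.2 186.4]
```

View pics/fin.png

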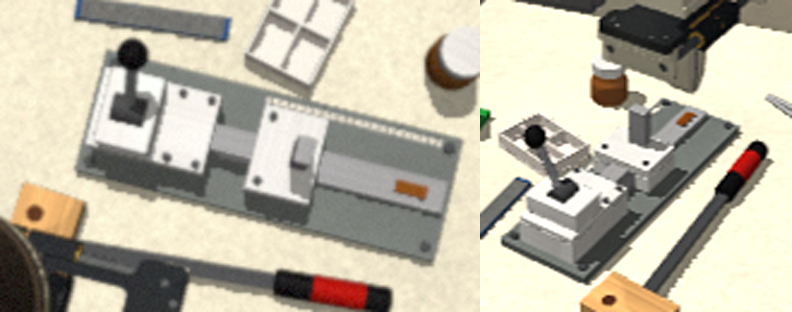

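The lever leans fully to +x: the ball is at pixel (287.3,186.7), matching lock ≈ 1.0. The carriage sits run in, and the loose things look undisturbed. Handing in.

```bash
python3 -c "
from rig import close_job;print(close_job())"
```

```text
the job is handed in; nothing more can be done
None
```

I handed the job in. By the force readings, the carriage was pressed on the stop at about 6–7 N, then released. The final picture shows the lever fully over (about 1.0 rad) and the other things undisturbed. I could not measure the carriage's remaining touch on the stop after release, and the hand-in gave no verdict.

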